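# Fit the brass sleeve and hold the transmitter carrier up for inspection

## Task

Push the brass sleeve over the upright steel spigot of the blue transmitter until it sits fully home, and let go of it while the carrier still rests in its cradle. Then take the carrier by its orange handle, lift it about 10 cm straight up clear of the cradle and finish while holding it there, level and still, with the sleeve still home. Leave the other things on the bench alone and never let the carrier tip.

Things in the scene. Friction and masses are not known exactly. Their poses are not given: they have to be found in the camera images.
- sleeve_mid (a point): Centre (half-way up) of the brass sleeve: a plain round tube open at both ends, 32 mm outside diameter, 23 mm bore, 50 mm long, about 0.12 kg. It stands upright on the green mat, z along its bore; either end may go down. It stands in a row with a low steel collar (34 mm diameter, 24 mm high) and a black plastic plug (36 mm diameter, 30 mm high), in any order, 80 mm between neighbours; those two are to be left alone.
- sleeve: The same brass sleeve; origin at the centre of its underside, z along its bore.
- mat: Green sorting mat, 110 mm (x) by 250 mm (y), 4 mm thick, fixed to the bench, origin at the centre of its underside. The row of sleeve, collar and plug runs along its y axis, so the sleeve is best gripped with the fingers closing along the mat's x axis.
- sleeve_home (a point): The point in the carrier where the sleeve's centre lies when it is fully home: 25 mm above the flat steel shoulder at the spigot's foot and 11 mm below the spigot's tip. Axes as the carrier's.
- spigot_tip (a point): Centre of the top of the steel spigot: 20 mm diameter, 36 mm tall, its top 5 mm tapered to 12 mm diameter. It points up (z) from the blue round housing (62 mm diameter, top face 42 mm below the tip); the shoulder that the sleeve sits on is a 38 mm disc 36 mm below the tip.
- carrier: Loose carrier with all it bears: an aluminium plate 232 mm (x) by 80 mm (y) by 5 mm, origin at the centre of its underside, z up. The blue transmitter housing with the spigot is fixed on it 85 mm towards +x, a grey terminal box (60 by 60 by 40 mm) 85 mm towards -x, the orange handle in the middle. About 0.6 kg without the sleeve; with the sleeve on it balances roughly under the handle. It merely rests on the cradle and slides if pushed sideways.
- handle: The carrier's orange grip bar, origin at the bar's centre, 115 mm above the plate's underside. The bar runs along the carrier's x axis, 106 mm long, 16 mm wide (y) and 16 mm high, on two dark posts (10 mm thick, 14 mm wide) at x = 47 mm either side: grip it in the middle, from above, fingers closing along the carrier's y axis. The bar's upper face is 17 mm above the top of the fitted sleeve; the sleeve's axis is 85 mm from the bar's centre.
- cradle: Fixed yellow cradle with two black rubber rails, 220 mm (x) by 100 mm (y), rail tops 30 mm above the bench; origin at the centre of its underside. The rails lie 85 mm either side of its centre, under the housing and under the terminal box; the carrier's plate lies flat on them.
- cradle_top (a point): Centre of the cradle at the height of the rail tops, on which the underside of the carrier's plate rests.
- collar: Bystander: low steel collar on the mat, origin at the centre of its underside.
- plug: Bystander: black plastic plug on the mat, origin at the centre of its underside.
- unit1: Bystander: blue finished unit with a lying steel cylinder on top, 115 mm high, origin at the centre of its underside.
- unit2: Bystander: second such unit.
- driver: Bystander: screwdriver lying on the bench.
- oil: Bystander: white bottle with red cap, 40 mm diameter, 100 mm high, origin at the centre of its underside.

How it is judged:
By the outcome, as a careful person would: the job done as asked, in the order asked, and still so for the second after the job is handed in, while the arm keeps its last pose, push and grip.
It also fails if it takes over 45 s, if anything falls off the work surface, if the arm or the gripper's body presses on something with over 40 N, if the wrist force passes 120 N, or if a joint passes its speed limit or range.

## Robot

A 6-joint arm with a two-finger parallel gripper is mounted at the origin on the work surface. World frame = base frame: x ahead of the robot, y to its left, z up, the work surface at z = 0. Lengths are in m, angles in rad, forces in N, time in s.
With the tool pointing down it reaches from about 0.225 to 0.875 m from the base axis. Payload 3.4 kg.
Tool frame: the origin (TCP) lies between the finger pads; the fingertips stand 8 mm ahead of it and the grasp point (between the pads) lies 11 mm behind it; z points along the fingers, y is the line along which they close (so a half turn about z gives the same grasp; the last joint's range is limited). The gripper opens to 85 mm and grips with 20 to 120 N. Pads are 22 mm wide; open, the fingers measure 114 mm over their backs; the gripper's body (76 mm by 85 mm) begins 54 mm behind the grasp point. The pads swing forward as they close: fully open they stand 13 mm farther back than shut.
Start: joints at [-1.353, 0.276, 1.505, -0, 1.361, -0.121], TCP at [0.191, -0.542, 0.239] pointing down, gripper open.
Joint ranges: [-2.89, 2.89], [-0.75, 2.08], [0.22, 2.7], [-1.18, 4.32], [0.11, 2.71], [-2.7, 2.7]. Speed limits (rad/s): [2.57, 2.57, 3.14, 3.14, 3.14, 3.14].

## Interface

Orientations are given as a unit quaternion [w, x, y, z].
In Python, from rig import manip, optics, finder gives the robot as it stands.
- The arm moves only by the tool servo_tool, never from a script. Its argument "increments" is a list of rows, each a list of 7 numbers: the shift along the tool's x, y, z in cm, then the turn, a rotation vector about the tool's x, y, z in degrees, then the closure, from -1 (fully open) to 1 (shut). In form: [[x, y, z, rx, ry, rz, gripper], ...]. A call has exactly 5 rows; each row shifts and turns the commanded pose from where the row before left it, along the tool's axes as they then stand; what a row does not reach is not made up. A row lasts 1/10 s, in which the tool goes at most 50 mm and 8.59 degrees, less where a joint would pass 70% of its speed; a pose out of reach is approached as far as the arm can. A call is refused whole if a number of a shift passes 5 or a number of a turn 8.59, either way. A call with a gripper value outside its range is refused whole. The fingers move at their own pace and stop on an object; "squeeze" is the grip in N (left out, the last holds). Time passes only in rows, so rows that do not move let the fingers close, or fill a call up. It gives the time, the measured TCP pose, the force, the opening and the grip force at its end, in the units of the state.
- manip.get_state(): the state, without advancing time (a new reading comes with each control period).
- optics.get_image(name): name is "scene" or "side" or "wrist"; returns the picture (420x560x3 uint8, red, green, blue); there is no depth.
- optics.get_calibration(name): a dict with "fov_y" (degrees; the focal length in pixels is half the picture's height over the tangent of half this angle, whatever the lens; pixels are square), "cx", "cy" (the principal point, pixels), "dist_coeffs" ([k1, k2, p1, p2, k3] as OpenCV has them; the pictures are not rectified), "world_to_cam" (4x4, takes a point from world to camera coordinates). Camera axes: x right, y down, z forward; pixel columns grow to the right and rows downward; lengths in m; the calibration is good to about 2 mm. A picture is of the moment at which its call begins: read the wrist's pose just before it. get_calibration takes no time and is no camera call; for the wrist camera it gives the pose at the moment of the call.
- manip.sign_off(): hands the job in; it is judged then, once.
Trained networks look in the newest picture that a camera, given by its name, has taken for a name from the list of things; names that differ only in an ending like _2 or _b are one class to them, and where a whole thing is asked for, a point or a joint stands for the part that bears it (a point fixed in the world has none). Each returns a list of dicts, best first, with "p" (0 to 1); they miss things now and then, are a little off and sometimes report something else, mostly with a low value. They report only what shows in the picture. A call takes as long as a camera call.
- finder.silhouettes(label, camera): "region" (420x560 bool, what is visible of it) and "box" ([centre column, centre row, width, height] in pixels, round what is visible of it).
- finder.tip_of(label, camera): "at" ([column, row] in pixels: a listed point, or the origin of a listed thing).
The state is a dict: "clock": time; "qpos": joint angles; "qd": joint speeds; "effort": joint torques, N m; "position": TCP position; "ee_rot": TCP orientation; "contact_force": force on the tool from outside, world axes, zero at the start; "moment": the same for the moment, N m; "width": finger opening in m; "gripper_force": force on a finger pad.
Only numpy, scipy, OpenCV 4.12 (cv2) and the standard library are available. Lean on these libraries where they do the work, as an engineer would, in place of code of your own. Each camera call takes 0.05 s, during which the arm holds its last target. There are 200 camera calls.

## Working session

There is one attempt and no reset: what is moved stays moved. The work goes in short steps, Python scripts to look and compute and a tool call to move; the robot and the scene stay as the last step left them, time stands still between calls to the robot, and variables do not carry over. Pictures are saved under pics/ and viewed, at most 10 in all, crops included, and the job is handed in when it is done.

Besides the shell and the picture viewer there is one more tool, called after ">>>" by a JSON object that holds its "api" and its "payload", one argument or row to a line. servo_tool: Moves the arm, as the interface text tells. Its arguments: {"type":"object","properties":{"increments":{"type":"array","items":{"type":"array","items":{"type":"number"}}},"squeeze":{"type":"number"}},"required":["increments"]}

```bash
mkdir -p pics
cat > h.py <<'E'
import numpy as np, cv2
from scipy.spatial.transform import Rotation as R
from scipy.optimize import least_squares
from rig import manip, optics, finder
def K(c):
    f=210/np.tan(np.radians(c["fov_y"])/2)
    return np.array([[f,0,c["cx"]],[0,f,c["cy"]],[0,0,1.]])
def ray(cam,uv,c=None):
    c=c or optics.get_calibration(cam)
    p=cv2.undistortPoints(np.array([[uv]],float),K(c),np.array(c["dist_coeffs"],float))[0,0]
    T=np.array(c["world_to_cam"]); d=T[:3,:3].T@np.array([p[0],p[1],1]); o=-T[:3,:3].T@T[:3,3]
    return o,d/np.linalg.norm(d)
def atz(cam,uv,z,c=None):
    o,d=ray(cam,uv,c); return o+d*(z-o[2])/d[2]
def tri(rays):
    A=np.zeros((3,3));b=np.zeros(3)
    for o,d in rays:
        P=np.eye(3)-np.outer(d,d);A+=P;b+=P@o
    x=np.linalg.solve(A,b); return x,[np.linalg.norm((np.eye(3)-np.outer(d,d))@(x-o)) for o,d in rays]
def proj(cam,X,c=None):
    c=c or optics.get_calibration(cam);T=np.array(c["world_to_cam"])
    r=cv2.projectPoints(np.array(X,float).reshape(-1,1,3),cv2.Rodrigues(T[:3,:3])[0],T[:3,3],K(c),np.array(c["dist_coeffs"],float))[0]
    return r[:,0]
def snap(cam,fn=None):
    im=optics.get_image(cam)
    if fn: cv2.imwrite("pics/"+fn,im[:,:,::-1])
    return im
def st():
    s=manip.get_state(); q=s["ee_rot"]; r=R.from_quat([q[1],q[2],q[3],q[0]])
    return s,np.array(s["position"]),r
E
python3 - <<'E'
from h import *
a=snap("scene");b=snap("side")
cv2.imwrite("pics/a.png",np.vstack([a,b])[:, :, ::-1][::1, ::1] if 0 else cv2.resize(np.hstack([a,b]),(800,300))[:,:,::-1])
cv2.imwrite("pics/a1.png",a[:,:,::-1]);cv2.imwrite("pics/b1.png",b[:,:,::-1])
for n in ["sleeve_mid","sleeve","mat","spigot_tip","sleeve_home","handle","carrier","cradle_top","collar","plug","unit1","oil","driver"]:
    rs=[]
    for cam in ["scene","side"]:
        t=finder.tip_of(n,cam); print(n,cam,[(np.round(x["at"],1).tolist(),round(x["p"],2)) for x in t[:3]])
        if t: rs.append(ray(cam,t[0]["at"]))
    if len(rs)==2: x,e=tri(rs); print("   ",x.round(4),np.round(e,4))
s,p,r=st(); print(s["clock"],p,r.as_matrix().round(3))
E
```

```text
sleeve_mid scene [([340.1, 224.6], 0.77)]
sleeve_mid side [([314.6, 283.7], 0.66)]
    [0.5388 0.163  0.03  ] [0. 0.]
sleeve scene [([336.2, 234.7], 0.71)]
sleeve side [([317.3, 291.3], 0.68), ([254.9, 393.6], 0.61), ([321.9, 195.4], 0.36)]
    [ 0.5297  0.1557 -0.0161] [0.0004 0.0004]
mat scene [([366.8, 240.1], 0.71)]
mat side [([314.3, 318.6], 0.81), ([336.2, 412.3], 0.41)]
    [ 0.5383  0.2397 -0.0137] [0.0012 0.0012]
spigot_tip scene [([243.6, 192.1], 0.91)]
spigot_tip side [([306.6, 184.4], 0.76)]
    [ 0.5656 -0.0978  0.1257] [0.0013 0.0013]
sleeve_home scene [([242.7, 197.5], 0.55)]
sleeve_home side [([311.1, 186.9], 0.94)]
    [ 0.5535 -0.1074  0.1018] [0.0049 0.0049]
handle scene [([220.3, 173.8], 0.94)]
handle side [([320.6, 160.3], 0.69), ([334.0, 412.6], 0.52)]
    [ 0.5273 -0.1717  0.1504] [0.0009 0.0009]
carrier scene [([224.7, 208.6], 0.86)]
carrier side [([312.8, 320.0], 0.2)]
    [ 0.5251 -0.0088 -0.0731] [0.1909 0.1909]
cradle_top scene []
cradle_top side [([321.1, 194.4], 0.78)]
collar scene [([225.4, 209.7], 0.65), ([372.1, 240.3], 0.63)]
collar side [([303.7, 314.3], 0.59), ([308.9, 347.1], 0.49)]
    [ 0.55   -0.0065 -0.0556] [0.1826 0.1826]
plug scene [([398.0, 241.7], 0.65), ([337.3, 232.7], 0.61)]
plug side [([307.1, 347.2], 0.66), ([318.0, 291.4], 0.22)]
    [0.5542 0.323  0.0046] [0.0024 0.0024]
unit1 scene [([452.5, 238.1], 0.84), ([129.7, 218.9], 0.66)]
unit1 side [([334.6, 412.5], 0.76), ([295.0, 137.6], 0.67)]
    [ 0.4941  0.4716 -0.0074] [0.0017 0.0017]
oil scene [([450.7, 281.4], 0.96)]
oil side [([320.3, 190.8], 0.74), ([255.3, 392.3], 0.65)]
    [0.6888 0.2768 0.2747] [0.2094 0.2094]
driver scene [([265.3, 287.2], 0.89), ([341.8, 223.8], 0.55), ([451.3, 235.3], 0.32)]
driver side [([232.7, 239.0], 0.89)]
    [7.709e-01 3.100e-03 6.000e-04] [0.0007 0.0007]
1.4 [ 0.19111931 -0.54234878  0.23932399] [[ 0.943  0.332  0.   ]
 [ 0.332 -0.943 -0.   ]
 [-0.     0.    -1.   ]]
```

View pics/a1.png

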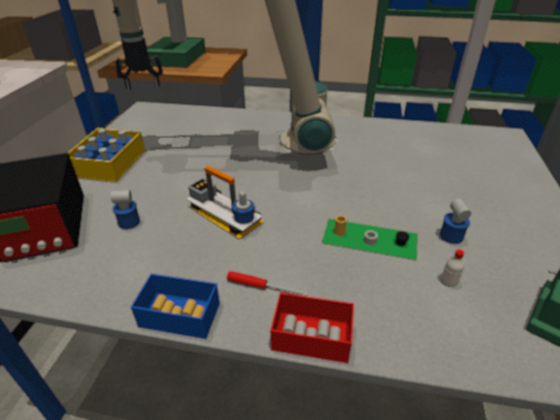

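View pics/b1.png

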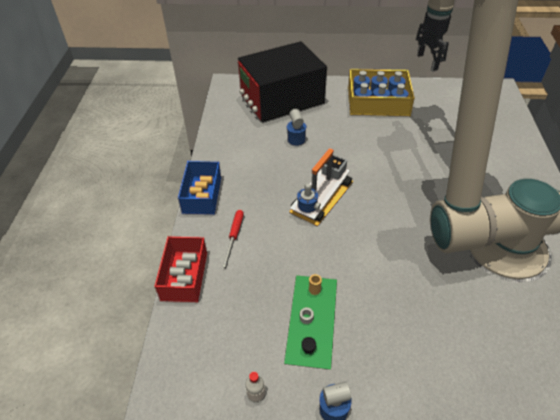

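The scene picture shows the carrier (handle 220,175; spigot 243,198) with the sleeve, collar and plug at 340,226, 371,237 and 402,238. The side picture agrees, with the sleeve at 315,284. I'll move above the sleeve and look from close by.

```bash
cat >> h.py <<'E'
def plan(tgt,ydir,n,g=-1):
    """rows to take TCP to tgt, tool down, tool y along +-ydir (deg world), n rows"""
    s,p,r=st(); tgt=np.array(tgt,float)
    M=r.as_matrix(); cur=np.degrees(np.arctan2(M[1,1],M[0,1])); d=(ydir-cur+90)%180-90
    tilt=np.degrees(np.arcsin(np.linalg.norm(M[:2,2])))
    print("turn world",round(d,2),"tilt",tilt.round(2),"delta",(tgt-p).round(4),"F",np.round(s["contact_force"],1),"j6",s["qpos"][5])
    # row: shift in present axes, then turn
    for i in range(n):
        sh=r.inv().apply((tgt-p)/n)*100
        print([*sh.round(2).tolist(),0,0,round(-d/n,2),g])
        r=r*R.from_euler("z",-d/n,degrees=True)
E
python3 -c "
from h import *
plan([.537,.163,.22],-5,20)"
```

```text
turn world 65.58 tilt 0.01 delta [ 0.3459  0.7053 -0.0193] F [0.3 0.3 0.7] j6 -0.12103943902218368
[2.8, -2.75, 0.1, 0, 0, np.float64(-3.28), -1]
[2.96, -2.59, 0.1, 0, 0, np.float64(-3.28), -1]
[3.1, -2.41, 0.1, 0, 0, np.float64(-3.28), -1]
[3.23, -2.23, 0.1, 0, 0, np.float64(-3.28), -1]
[3.35, -2.04, 0.1, 0, 0, np.float64(-3.28), -1]
[3.47, -1.85, 0.1, 0, 0, np.float64(-3.28), -1]
[3.57, -1.65, 0.1, 0, 0, np.float64(-3.28), -1]
[3.65, -1.44, 0.1, 0, 0, np.float64(-3.28), -1]
[3.73, -1.23, 0.1, 0, 0, np.float64(-3.28), -1]
[3.8, -1.01, 0.1, 0, 0, np.float64(-3.28), -1]
[3.85, -0.79, 0.1, 0, 0, np.float64(-3.28), -1]
[3.89, -0.57, 0.1, 0, 0, np.float64(-3.28), -1]
[3.91, -0.35, 0.1, 0, 0, np.float64(-3.28), -1]
[3.93, -0.13, 0.1, 0, 0, np.float64(-3.28), -1]
[3.93, 0.1, 0.1, 0, 0, np.float64(-3.28), -1]
[3.91, 0.32, 0.1, 0, 0, np.float64(-3.28), -1]
[3.89, 0.55, 0.1, 0, 0, np.float64(-3.28), -1]
[3.85, 0.77, 0.1, 0, 0, np.float64(-3.28), -1]
[3.8, 0.99, 0.1, 0, 0, np.float64(-3.28), -1]
[3.74, 1.2, 0.1, 0, 0, np.float64(-3.28), -1]
```

>>> {"api": "servo_tool", "payload": {
  "increments": [
    [2.8,-2.8,0.1,0,0,-3.3,-1],
    [3.0,-2.6,0.1,0,0,-3.3,-1],
    [3.1,-2.4,0.1,0,0,-3.3,-1],
    [3.2,-2.2,0.1,0,0,-3.3,-1],
    [3.4,-2.0,0.1,0,0,-3.3,-1]
  ]
}}

```text
clock: 1.9
position: [0.2786, -0.3645, 0.2344]
ee_rot: [0.0, 0.951, 0.309, 0.0]
contact_force: [0.4, -0.1, -0.4]
width: 0.0855
gripper_force: 0.0
```

>>> {"api": "servo_tool", "payload": {
  "increments": [
    [3.5,-1.9,0.1,0,0,-3.3,-1],
    [3.6,-1.7,0.1,0,0,-3.3,-1],
    [3.7,-1.4,0.1,0,0,-3.3,-1],
    [3.7,-1.2,0.1,0,0,-3.3,-1],
    [3.8,-1.0,0.1,0,0,-3.3,-1]
  ]
}}

```text
clock: 2.4
position: [0.3653, -0.1871, 0.2295]
ee_rot: [0.0, 0.897, 0.442, 0.0]
contact_force: [0.1, 0.4, 0.4]
width: 0.0852
gripper_force: 0.0
```

>>> {"api": "servo_tool", "payload": {
  "increments": [
    [3.9,-0.8,0.1,0,0,-3.3,-1],
    [3.9,-0.6,0.1,0,0,-3.3,-1],
    [3.9,-0.4,0.1,0,0,-3.3,-1],
    [3.9,-0.1,0.1,0,0,-3.3,-1],
    [3.9,0.1,0.1,0,0,-3.3,-1]
  ]
}}

```text
clock: 2.9
position: [0.4508, -0.01, 0.2245]
ee_rot: [0.0, 0.824, 0.567, 0.0]
contact_force: [0.5, -0.3, 0.6]
width: 0.0856
gripper_force: 0.0
```

>>> {"api": "servo_tool", "payload": {
  "increments": [
    [3.9,0.3,0.1,0,0,-3.3,-1],
    [3.9,0.6,0.1,0,0,-3.3,-1],
    [3.9,0.8,0.1,0,0,-3.3,-1],
    [3.0,0.8,0.1,0,0,-3.3,-1],
    [2.0,0.6,0.1,0,0,-3.3,-1]
  ]
}}

```text
clock: 3.4
position: [0.5255, 0.1439, 0.2192]
ee_rot: [0.0, 0.733, 0.68, 0.0]
contact_force: [1.2, -0.4, -0.3]
width: 0.0854
gripper_force: 0.0
```

Run:
```python
from h import *
c=optics.get_calibration("wrist"); im=snap("wrist","w1.png")
T=np.array(c["world_to_cam"]); print("cam",(-T[:3,:3].T@T[:3,3]).round(3),"axis",T[2,:3].round(2))
for n,z in [("sleeve_mid",.029),("sleeve",.004),("collar",.004),("plug",.004),("mat",0)]:
    for t in finder.tip_of(n,"wrist")[:2]: print(n,np.round(t["at"],1),round(t["p"],2),atz("wrist",t["at"],z,c).round(4))
print(st()[1])
```

```text
cam [0.532 0.227 0.354] axis [-0.02 -0.32 -0.95]
sleeve_mid [283.7 168.3] 0.65 [0.537  0.1607 0.029 ]
sleeve [282.6 159.5] 0.85 [0.5368 0.1661 0.004 ]
collar [297.1  82. ] 0.89 [0.5581 0.249  0.004 ]
plug [296.8  82.7] 0.18 [0.5577 0.2483 0.004 ]
mat [284.4  84. ] 0.98 [0.5444 0.2482 0.    ]
[0.52397786 0.14075126 0.21928391]
```

View pics/w1.png

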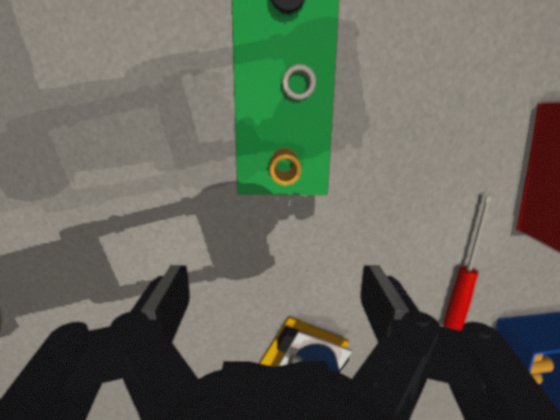

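The wrist view shows the sleeve's ring at (285,167) and the collar at (299,82). The gripper is aligned with the mat.

Run:
```python
from h import *
c=optics.get_calibration("wrist")
im=cv2.imread("pics/w1.png"); h=cv2.cvtColor(im,cv2.COLOR_BGR2HSV)
m=((h[...,0]>8)&(h[...,0]<28)&(h[...,1]>110)&(h[...,2]>60)).astype(np.uint8); m[:140]=0;m[200:]=0;m[:,:250]=0;m[:,320:]=0
pts=cv2.findNonZero(m);x,y,w,hh=cv2.boundingRect(pts);print(x,y,w,hh)
# outline fit: predicted silhouette of cylinder
H=cv2.convexHull(pts)
th=np.linspace(0,2*np.pi,60)
def box(v):
    P=[[v[0]+.016*np.cos(a),v[1]+.016*np.sin(a),z] for z in(.004,.054) for a in th]
    u=proj("wrist",P,c); return np.r_[u.min(0),u.max(0)]
b=np.array([x,y,x+w-1,y+hh-1.])
s=least_squares(lambda v:box(v)-b,[.5375,.163],diff_step=1e-3);print(s.x,s.fun)
plan([s.x[0],s.x[1],.09],-5,5)
```

```text
270 149 31 36
[0.53622298 0.16041694] [-0.89721702 -1.58233271  0.89830893  1.49419815]
turn world -0.34 tilt 0.05 delta [ 0.0122  0.0197 -0.1293] F [ 1.   0.2 -0.2] j6 0.21615425889417697
[0.41, 0.21, 2.59, 0, 0, np.float64(0.07), -1]
[0.41, 0.21, 2.59, 0, 0, np.float64(0.07), -1]
[0.41, 0.21, 2.59, 0, 0, np.float64(0.07), -1]
[0.41, 0.21, 2.59, 0, 0, np.float64(0.07), -1]
[0.41, 0.21, 2.59, 0, 0, np.float64(0.07), -1]
```

>>> {"api": "servo_tool", "payload": {
  "increments": [
    [0.4,0.22,2.6,0,0,0,-1],
    [0.4,0.22,2.6,0,0,0,-1],
    [0.42,0.22,2.6,0,0,0,-1],
    [0.42,0.22,2.6,0,0,0,-1],
    [0.42,0.22,2.6,0,0,0,-1]
  ]
}}

```text
clock: 4.2
position: [0.537, 0.1601, 0.0889]
ee_rot: [0.0, 0.736, 0.677, 0.0]
contact_force: [1.0, -0.2, -0.2]
width: 0.0852
gripper_force: 0.0
```

>>> {"api": "servo_tool", "payload": {
  "increments": [
    [0,0,2,0,0,0,-1],
    [0,0,2,0,0,0,-1],
    [0,0,1.4,0,0,0,-1],
    [0,0,1,0,0,0,-1],
    [0,0,0,0,0,0,-1]
  ]
}}

```text
clock: 4.7
position: [0.5361, 0.1603, 0.0244]
ee_rot: [-0.001, 0.735, 0.678, -0.001]
contact_force: [-0.1, -0.7, -1.0]
width: 0.0854
gripper_force: 0.0
```

>>> {"api": "servo_tool", "payload": {
  "increments": [
    [0,0,0,0,0,0,1],
    [0,0,0,0,0,0,1],
    [0,0,0,0,0,0,1],
    [0,0,0,0,0,0,1],
    [0,0,0,0,0,0,1]
  ],
  "squeeze": 50
}}

```text
clock: 5.2
position: [0.5376, 0.1614, 0.0262]
ee_rot: [0.0, 0.735, 0.678, 0.0]
contact_force: [-0.7, -0.6, 5.9]
width: 0.031
gripper_force: 49.4
```

>>> {"api": "servo_tool", "payload": {
  "increments": [
    [0,0,0,0,0,0,1],
    [0,0,0,0,0,0,1],
    [0,0,0,0,0,0,1],
    [0,0,0,0,0,0,1],
    [0,0,0,0,0,0,1]
  ]
}}

```text
clock: 5.7
position: [0.5376, 0.1614, 0.0262]
ee_rot: [0.0, 0.735, 0.678, 0.001]
contact_force: [-1.3, -0.4, 6.3]
width: 0.0307
gripper_force: 49.4
```

>>> {"api": "servo_tool", "payload": {
  "increments": [
    [0,0,-2,0,0,0,1],
    [0,0,-4,0,0,0,1],
    [0,0,-5,0,0,0,1],
    [0,0,-5,0,0,0,1],
    [0,0,-4,0,0,0,1]
  ]
}}

```text
clock: 6.2
position: [0.5373, 0.1615, 0.228]
ee_rot: [0.001, 0.735, 0.678, 0.001]
contact_force: [0.5, 0.4, -2.4]
width: 0.0315
gripper_force: 49.8
```

```bash
python3 -c "
from h import *
plan([.534,-.16,.24],-27,10,1)"
```

```text
turn world -22.42 tilt 0.13 delta [-0.0033 -0.3215  0.012 ] F [ 0.5  0.4 -2.4] j6 0.24794069850665776
[-3.21, 0.22, -0.12, 0, 0, np.float64(2.24), 1]
[-3.2, 0.35, -0.12, 0, 0, np.float64(2.24), 1]
[-3.18, 0.47, -0.12, 0, 0, np.float64(2.24), 1]
[-3.16, 0.6, -0.12, 0, 0, np.float64(2.24), 1]
[-3.13, 0.72, -0.12, 0, 0, np.float64(2.24), 1]
[-3.1, 0.84, -0.12, 0, 0, np.float64(2.24), 1]
[-3.07, 0.96, -0.12, 0, 0, np.float64(2.24), 1]
[-3.03, 1.08, -0.12, 0, 0, np.float64(2.24), 1]
[-2.98, 1.2, -0.12, 0, 0, np.float64(2.24), 1]
[-2.93, 1.32, -0.12, 0, 0, np.float64(2.24), 1]
```

>>> {"api": "servo_tool", "payload": {
  "increments": [
    [-3.2,0.2,-0.1,0,0,2.2,1],
    [-3.2,0.4,-0.1,0,0,2.2,1],
    [-3.2,0.5,-0.1,0,0,2.2,1],
    [-3.2,0.6,-0.1,0,0,2.2,1],
    [-3.1,0.7,-0.1,0,0,2.2,1]
  ]
}}

```text
clock: 6.7
position: [0.5355, -0.0008, 0.23]
ee_rot: [-0.0, 0.797, 0.604, -0.0]
contact_force: [0.5, 0.7, -0.4]
width: 0.0314
gripper_force: 49.8
```

>>> {"api": "servo_tool", "payload": {
  "increments": [
    [-3.1,0.8,-0.1,0,0,2.2,1],
    [-3.1,1.0,-0.1,0,0,2.2,1],
    [-3.0,1.1,-0.1,0,0,2.2,1],
    [-3.0,1.2,-0.1,0,0,2.2,1],
    [-2.8,1.3,-0.1,0,0,2.2,1]
  ]
}}

```text
clock: 7.2
position: [0.5351, -0.1606, 0.2349]
ee_rot: [-0.0, 0.851, 0.525, -0.0]
contact_force: [1.0, -0.4, -1.5]
width: 0.0309
gripper_force: 49.8
```

```bash
sleep 0
python3 - <<'E'
from h import *
snap("wrist") # settle
snap("wrist");snap("wrist")
c=optics.get_calibration("wrist"); im=snap("wrist","w2.png")
for n,z in [("spigot_tip",.122),("sleeve_home",.111),("handle",.145),("sleeve_mid",.24),("carrier",.03),("cradle_top",.03)]:
    for t in finder.tip_of(n,"wrist")[:2]: print(n,np.round(t["at"],1),round(t["p"],2),atz("wrist",t["at"],z,c).round(4))
s,p,r=st();print(p,s["clock"],r.as_matrix().round(3))
E
```

```text
spigot_tip [273.5 128.2] 0.97 [ 0.5638 -0.1019  0.122 ]
sleeve_home [272.4 128.6] 0.95 [ 0.5625 -0.1025  0.111 ]
sleeve_home [272.9 276. ] 0.49 [ 0.4996 -0.2277  0.111 ]
handle [268.8 239.6] 0.9 [ 0.5216 -0.1774  0.145 ]
sleeve_mid [272.4 277.8] 0.88 [ 0.5355 -0.1582  0.24  ]
carrier [271.5 196.5] 0.58 [ 0.5233 -0.176   0.03  ]
[ 0.53555069 -0.15836155  0.2353125 ] 7.7 [[ 0.446  0.895 -0.   ]
 [ 0.895 -0.446  0.   ]
 [ 0.    -0.    -1.   ]]
```

View pics/w2.png

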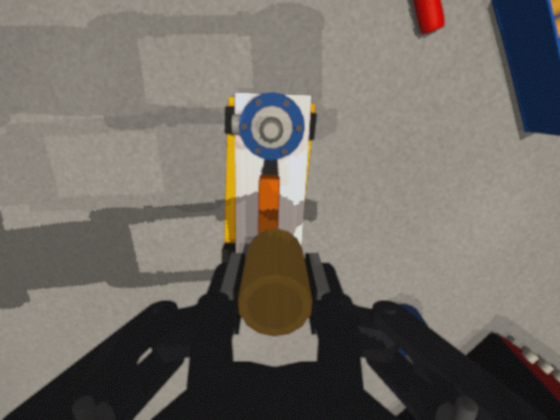

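The wrist view shows the spigot tip at about (272,129), the handle bar at (270,205) and the held sleeve, upright, axis over the TCP. I'll go above the spigot.

Run:
```python
from h import *
p=atz("wrist",[272.3,128.6],.122);print(p)
plan([p[0],p[1],.235],-29,5,1)
```

```text
[ 0.56289706 -0.09919048  0.122     ]
turn world -2.5 tilt 0.01 delta [ 0.0273  0.0592 -0.0003] F [-0.4  0.7 -0.4] j6 0.05033561465733506
[1.3, -0.04, 0.01, 0, 0, np.float64(0.5), 1]
[1.3, -0.05, 0.01, 0, 0, np.float64(0.5), 1]
[1.3, -0.06, 0.01, 0, 0, np.float64(0.5), 1]
[1.3, -0.07, 0.01, 0, 0, np.float64(0.5), 1]
[1.3, -0.08, 0.01, 0, 0, np.float64(0.5), 1]
```

>>> {"api": "servo_tool", "payload": {
  "increments": [
    [1.0,-0.04,0,0,0,0.5,1],
    [1.8,-0.06,0,0,0,0.5,1],
    [1.8,-0.07,0,0,0,0.5,1],
    [1.2,-0.07,0,0,0,0.5,1],
    [0.6,-0.05,0,0,0,0.5,1]
  ]
}}

```text
clock: 8.2
position: [0.563, -0.0997, 0.2353]
ee_rot: [-0.0, 0.862, 0.507, 0.0]
contact_force: [0.0, -0.7, -1.8]
width: 0.031
gripper_force: 49.9
```

>>> {"api": "servo_tool", "payload": {
  "increments": [
    [0,0,2.5,0,0,0,1],
    [0,0,2.5,0,0,0,1],
    [0,0,1.5,0,0,0,1],
    [0,0,0.5,0,0,0,1],
    [0,0,0,0,0,0,1]
  ]
}}

```text
clock: 8.7
position: [0.5622, -0.1012, 0.1648]
ee_rot: [-0.0, 0.862, 0.507, -0.001]
contact_force: [-0.5, 0.1, -1.5]
width: 0.0311
gripper_force: 49.8
```

Run:
```python
from h import *
tiles=[]
for cam in ["scene","side"]:
    im=snap(cam)
    o={}
    for n in ["sleeve_mid","spigot_tip","handle"]:
        t=finder.tip_of(n,cam); print(cam,n,[(np.round(x["at"],1).tolist(),round(x["p"],2)) for x in t[:2]])
        if t:o[n]=t[0]["at"]
    u=np.array(o.get("handle",[250,180])).astype(int)
    x0,y0=max(u[0]-40,0),max(u[1]-50,0)
    print("crop",x0,y0); tiles.append(cv2.resize(im[y0:y0+100,x0:x0+100],(395,395),interpolation=cv2.INTER_CUBIC))
im=snap("wrist")
for n in ["sleeve_mid","spigot_tip","handle"]:
    t=finder.tip_of(n,"wrist"); print(n,[(np.round(x["at"],1).tolist(),round(x["p"],2)) for x in t[:2]])
cv2.imwrite("pics/c3.png",np.hstack(tiles)[:,:,::-1]); cv2.imwrite("pics/w3.png",im[:,:,::-1])
s,p,r=st();print(s["clock"],p,s["contact_force"])
```

```text
scene sleeve_mid [([240.9, 179.2], 0.45)]
scene spigot_tip [([243.2, 193.0], 0.61), ([225.5, 208.1], 0.53)]
scene handle [([220.0, 174.5], 0.98)]
crop 180 124
side sleeve_mid [([308.2, 174.4], 0.66)]
side spigot_tip [([309.9, 182.9], 0.96)]
side handle [([322.3, 156.7], 0.69)]
crop 282 106
sleeve_mid [([273.9, 278.7], 0.94)]
spigot_tip [([275.0, 240.6], 0.61)]
handle [([276.8, 369.9], 0.64)]
9.3 [ 0.56255756 -0.10131501  0.16543799] [ 0.30991361 -0.5190413  -1.44067738]
```

View pics/c3.png

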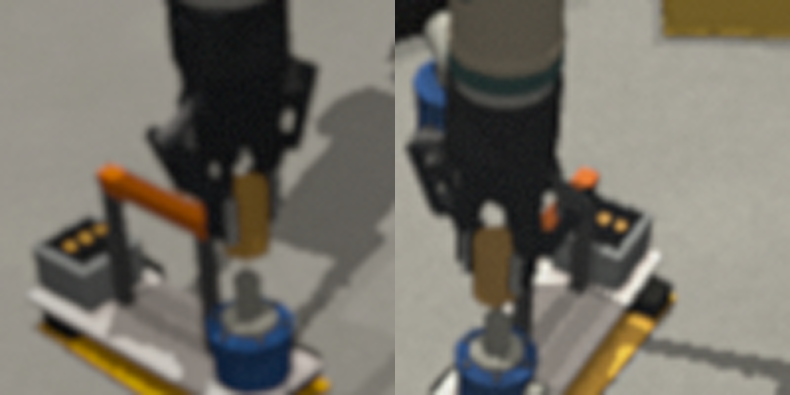

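View pics/w3.png

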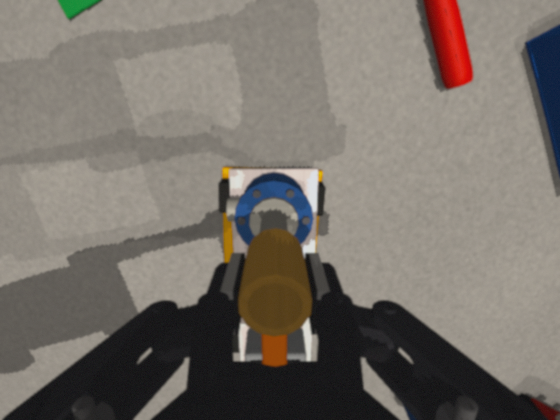

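The scene and side crops put the sleeve just above the spigot, within a few mm. In the wrist picture the sleeve (columns 238–311) is centred on the housing (235–313). I'll fit the outlines for the remaining offset.

```bash
cat > fit.py <<'E'
from h import *
def fit(fn,c,p,zs):
    im=cv2.imread(fn); h=cv2.cvtColor(im,cv2.COLOR_BGR2HSV); H,S,V=[h[...,i].astype(int) for i in range(3)]
    win=np.zeros(H.shape,bool); win[60:345,215:335]=1
    def big(m):
        n,l,s,_=cv2.connectedComponentsWithStats((m&win).astype(np.uint8)); i=1+np.argmax(s[1:,4]); return (l==i).astype(np.uint8)
    bl=big((H>95)&(H<125)&(S>110)); br=big((H>8)&(H<25)&(S>120)&(V>30)&(V<170))
    for nm,m in(("blue",bl),("brown",br)): print(nm,cv2.boundingRect(m))
    th=np.linspace(0,2*np.pi,90,endpoint=False)
    def sd(m,xy,r,z0,z1,use):  # signed distance of contour pts to the model hull
        P=[[xy[0]+r*np.cos(a),xy[1]+r*np.sin(a),z] for z in(z0,z1) for a in th]
        hull=cv2.convexHull(proj("wrist",P,c).astype(np.float32))
        return np.array([cv2.pointPolygonTest(hull,(float(a),float(b)),True) for a,b in use])
    def hullpts(m,cond):
        k=cv2.convexHull(max(cv2.findContours(m,0,cv2.CHAIN_APPROX_NONE)[0],key=len))[:,0]
        mm=np.zeros_like(m);cv2.fillConvexPoly(mm,k,1)
        q=cv2.findContours(mm,0,cv2.CHAIN_APPROX_NONE)[0][0][:,0]; return np.array([a for a in q if cond(a)])
    y0=cv2.boundingRect(br)[1]
    bp=hullpts(bl,lambda a:a[1]<y0-4); sp=hullpts(br,lambda a:True)
    fb=least_squares(lambda v:sd(bl,v,.031,.035,.080,bp),p[:2],diff_step=2e-3,loss="soft_l1")
    fs=least_squares(lambda v:sd(br,v,.016,zs-.025,zs+.025,sp),p[:2],diff_step=2e-3,loss="soft_l1")
    for f in(fb,fs):print(f.x.round(4),"rms px",np.sqrt((f.fun**2).mean()).round(2))
    return fb.x,fs.x
E
python3 - <<'E'
from fit import *
c=optics.get_calibration("wrist"); s,p,r=st()
b,sl=fit("pics/w3.png",c,p,p[2]+.0028)
d=np.r_[b-sl,0]; print("spigot-sleeve in tool mm",(r.inv().apply(d)*1000).round(2), "TCP",p)
E
```

```text
blue (235, 174, 77, 70)
brown (237, 229, 76, 116)
[ 0.558  -0.1069] rms px 0.93
[ 0.5629 -0.1006] rms px 2.15
spigot-sleeve in tool mm [-7.88 -1.23 -0.  ] TCP [ 0.56255756 -0.10131501  0.16543799]
```

```bash
sed -i 's/win\[60:345,215:335\]/win[60:331,215:335]/; s/sp=hullpts(br,lambda a:True)/sp=hullpts(br,lambda a:a[1]<328)/' fit.py
python3 - <<'E'
from fit import *
c=optics.get_calibration("wrist"); s,p,r=st()
b,sl=fit("pics/w3.png",c,p,p[2]+.0028)
d=np.r_[b-sl,0]; print("spigot-sleeve in tool mm",(r.inv().apply(d)*1000).round(2), "TCP",p)
# triangulated sleeve / spigot difference, scene+side
for n,a,b2 in [("sleeve",[240.9,179.2],[308.2,174.4]),("tip",[243.2,193],[309.9,182.9]),("crop sleeve",[180+250/3.95,124+213/3.95],[282+(492-395)/3.95,106+265/3.95]),("crop tip",[180+245/3.95,124+272/3.95],[282+(497-395)/3.95,106+312/3.95])]:
    print(n,*tri([ray("scene",a),ray("side",b2)]))
E
```

```text
blue (235, 174, 77, 70)
brown (237, 229, 76, 102)
[ 0.558  -0.1069] rms px 0.93
[ 0.5633 -0.1   ] rms px 1.48
spigot-sleeve in tool mm [-8.6  -1.24 -0.  ] TCP [ 0.56255756 -0.10131501  0.16543799]
sleeve [ 0.56172378 -0.1027186   0.16175931] [np.float64(0.0004361636450771003), np.float64(0.0004361636450772061)]
tip [ 0.55758767 -0.10395704  0.12038446] [np.float64(0.00528985007035581), np.float64(0.005289850070355905)]
crop sleeve [ 0.56684402 -0.09534045  0.17137491] [np.float64(0.001206078036994695), np.float64(0.0012060780369946601)]
crop tip [ 0.56182749 -0.10309854  0.11926654] [np.float64(0.0005174288539692968), np.float64(0.0005174288539691542)]
```

>>> {"api": "servo_tool", "payload": {
  "increments": [
    [-0.4,-0.04,0,0,0,0,1],
    [-0.4,-0.04,0,0,0,0,1],
    [0,0,0,0,0,0,1],
    [0,0,0,0,0,0,1],
    [0,0,0,0,0,0,1]
  ]
}}

```text
clock: 9.8
position: [0.558, -0.1079, 0.1653]
ee_rot: [0.0, 0.862, 0.507, 0.0]
contact_force: [0.7, -0.1, -1.1]
width: 0.031
gripper_force: 49.8
```

Run:
```python
from fit import *
a=snap("scene");b=snap("side")
cv2.imwrite("pics/c4.png",np.hstack([cv2.resize(k,(395,395),interpolation=cv2.INTER_CUBIC) for k in (a[150:230,200:280],b[140:220,270:350])])[:,:,::-1])
snap("wrist","w4.png"); c=optics.get_calibration("wrist"); s,p,r=st()
b,sl=fit("pics/w4.png",c,p,p[2]+.0028)
d=np.r_[b-sl,0]; print("spigot-sleeve in tool mm",(r.inv().apply(d)*1000).round(2), "TCP",p,s["clock"])
```

```text
blue (236, 165, 78, 73)
brown (238, 229, 75, 102)
[ 0.5585 -0.1069] rms px 1.38
[ 0.5587 -0.1065] rms px 1.33
spigot-sleeve in tool mm [-0.38  0.   -0.  ] TCP [ 0.55801409 -0.1078311   0.16529841] 9.95
```

View pics/c4.png

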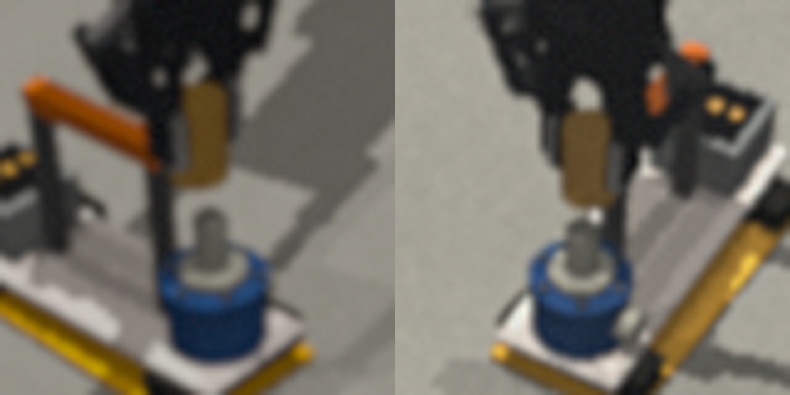

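The sleeve is now over the spigot in both crops: spigot (210,215) under sleeve (205,135), and (583,225) under (586,160). I'll start the descent and watch the force.

>>> {"api": "servo_tool", "payload": {
  "increments": [
    [0,0,0.6,0,0,0,1],
    [0,0,0.6,0,0,0,1],
    [0,0,0.5,0,0,0,1],
    [0,0,0.4,0,0,0,1],
    [0,0,0.3,0,0,0,1]
  ]
}}

```text
clock: 10.45
position: [0.5579, -0.1076, 0.1408]
ee_rot: [-0.0, 0.862, 0.507, 0.0]
contact_force: [-0.0, 2.2, 3.0]
width: 0.031
gripper_force: 50.2
```

>>> {"api": "servo_tool", "payload": {
  "increments": [
    [0,0,0.2,0,0,0,1],
    [0,0,0.2,0,0,0,1],
    [0,0,0.2,0,0,0,1],
    [0,0,0.2,0,0,0,1],
    [0,0,0,0,0,0,1]
  ]
}}

```text
clock: 10.95
position: [0.5581, -0.1077, 0.133]
ee_rot: [0.0, 0.862, 0.507, 0.0]
contact_force: [1.4, 2.0, -1.3]
width: 0.0311
gripper_force: 50.0
```

>>> {"api": "servo_tool", "payload": {
  "increments": [
    [0.05,0,0.4,0,0,0,1],
    [0.05,0,0.4,0,0,0,1],
    [0,0,0.4,0,0,0,1],
    [0,0,0.4,0,0,0,1],
    [0,0,0.3,0,0,0,1]
  ]
}}

```text
clock: 11.45
position: [0.558, -0.1073, 0.1136]
ee_rot: [-0.0, 0.862, 0.507, -0.001]
contact_force: [0.7, 0.1, -1.2]
width: 0.0309
gripper_force: 49.9
```

>>> {"api": "servo_tool", "payload": {
  "increments": [
    [0,0,0.2,0,0,0,1],
    [0,0,0.2,0,0,0,1],
    [0,0,0.1,0,0,0,1],
    [0,0,0,0,0,0,1],
    [0,0,0,0,0,0,1]
  ]
}}

```text
clock: 11.95
position: [0.5584, -0.1071, 0.1093]
ee_rot: [0.0, 0.862, 0.507, -0.0]
contact_force: [-0.1, 0.4, -1.5]
width: 0.0313
gripper_force: 49.9
```

>>> {"api": "servo_tool", "payload": {
  "increments": [
    [0,0,0.1,0,0,0,1],
    [0,0,0.1,0,0,0,1],
    [0,0,0,0,0,0,1],
    [0,0,0,0,0,0,1],
    [0,0,0,0,0,0,1]
  ]
}}

```text
clock: 12.45
position: [0.5586, -0.1071, 0.1082]
ee_rot: [0.0, 0.862, 0.507, 0.0]
contact_force: [-1.2, 0.1, 5.5]
width: 0.0309
gripper_force: 50.4
```

>>> {"api": "servo_tool", "payload": {
  "increments": [
    [0,0,0.1,0,0,0,1],
    [0,0,0,0,0,0,1],
    [0,0,0,0,0,0,1],
    [0,0,-0.1,0,0,0,1],
    [0,0,0,0,0,0,1]
  ]
}}

```text
clock: 12.95
position: [0.5586, -0.1071, 0.1082]
ee_rot: [0.0, 0.862, 0.507, 0.0]
contact_force: [-1.8, 0.4, 7.2]
width: 0.0311
gripper_force: 50.5
```

>>> {"api": "servo_tool", "payload": {
  "increments": [
    [0,0,0,0,0,0,-0.2],
    [0,0,0,0,0,0,-0.4],
    [0,0,0,0,0,0,-0.7],
    [0,0,0,0,0,0,-1],
    [0,0,0,0,0,0,-1]
  ]
}}

```text
clock: 13.45
position: [0.5584, -0.107, 0.1071]
ee_rot: [-0.0, 0.862, 0.507, -0.0]
contact_force: [-0.3, 0.5, 1.0]
width: 0.0856
gripper_force: 0.0
```

>>> {"api": "servo_tool", "payload": {
  "increments": [
    [0,0,-1,0,0,0,-1],
    [0,0,-2,0,0,0,-1],
    [0,0,-3,0,0,0,-1],
    [0,0,-4,0,0,0,-1],
    [0,0,-4,0,0,0,-1]
  ]
}}

```text
clock: 13.95
position: [0.5581, -0.1069, 0.2492]
ee_rot: [0.0, 0.862, 0.507, -0.0]
contact_force: [0.2, -0.5, -0.1]
width: 0.0855
gripper_force: 0.0
```

>>> {"api": "servo_tool", "payload": {
  "increments": [
    [-2,0,0,0,0,0,-1],
    [-3,0,0,0,0,0,-1],
    [-2.5,0,0,0,0,0,-1],
    [-1,0,0,0,0,0,-1],
    [0,0,0,0,0,0,-1]
  ]
}}

```text
clock: 14.45
position: [0.5168, -0.182, 0.2478]
ee_rot: [0.0, 0.863, 0.506, 0.0]
contact_force: [0.8, 0.5, 0.2]
width: 0.0853
gripper_force: 0.0
```

Run:
```python
from h import *
a=snap("scene");b=snap("side");w=snap("wrist");c=optics.get_calibration("wrist")
cv2.imwrite("pics/c5.png",np.hstack([cv2.resize(k,(395,395),interpolation=cv2.INTER_CUBIC) for k in (a[140:240,180:280],w[40:420,90:470])])[:,:,::-1])
for n,z in [("sleeve_mid",.111),("handle",.145),("spigot_tip",.122)]:
    for t in finder.tip_of(n,"wrist")[:1]: print(n,np.round(t["at"],1),round(t["p"],2),atz("wrist",t["at"],z,c).round(4))
h=cv2.cvtColor(w,cv2.COLOR_RGB2HSV)
m=((h[...,0]<14)&(h[...,1]>170)&(h[...,2]>90)).astype(np.uint8); m[:,:200]=0;m[:,340:]=0
n,l,s_,_=cv2.connectedComponentsWithStats(m);i=1+np.argmax(s_[1:,4]);k=(l==i).astype(np.uint8)
rc=cv2.minAreaRect(cv2.findNonZero(k));print("orange",rc)
bx=cv2.boxPoints(rc);e=sorted([(np.linalg.norm(bx[j]-bx[(j+1)%4]),j) for j in range(4)])
mids=[(bx[j]+bx[(j+1)%4])/2 for _,j in e[:2]]
q=[atz("wrist",u,.153,c) for u in mids];d=q[0]-q[1];print("ends",np.round(q,4),"yaw",np.degrees(np.arctan2(d[1],d[0])))
s,p,r=st();print(s["clock"],p,r.as_matrix().round(3)[:,0])
```

```text
sleeve_mid [272.3 101.2] 0.64 [ 0.5577 -0.1039  0.111 ]
handle [276.9 203.2] 0.8 [ 0.5222 -0.176   0.145 ]
spigot_tip [278.2 100.4] 0.56 [ 0.5623 -0.1059  0.122 ]
orange ((275.68328857421875, 205.47540283203125), (125.08647918701172, 18.3111572265625), 89.474365234375)
ends [[ 0.5451 -0.1316  0.153 ]
 [ 0.4946 -0.2246  0.153 ]] yaw 61.53212563626082
14.75 [ 0.51754645 -0.18044412  0.24722296] [0.485 0.874 0.   ]
```

View pics/c5.png

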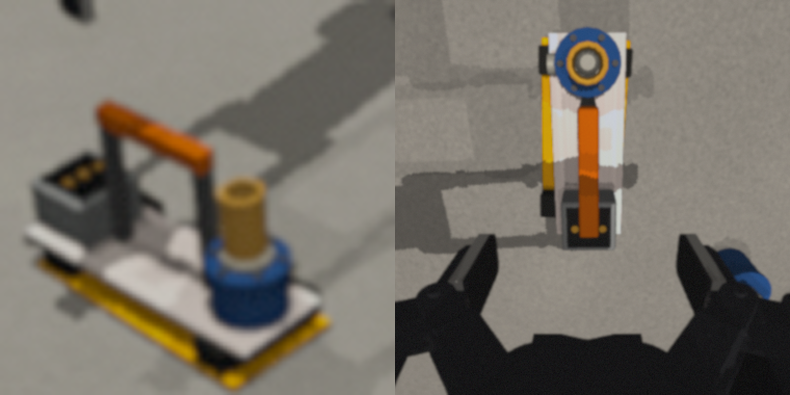

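The sleeve is seated on the shoulder. In the wrist view the orange bar is vertical at column 276, midway between the fingers.

>>> {"api": "servo_tool", "payload": {
  "increments": [
    [0.1,0.05,2.5,0,0,-0.3,-1],
    [0,0,3,0,0,0,-1],
    [0,0,3,0,0,0,-1],
    [0,0,2,0,0,0,-1],
    [0,0,0.8,0,0,0,-1]
  ]
}}

```text
clock: 15.25
position: [0.517, -0.1794, 0.132]
ee_rot: [-0.002, 0.86, 0.509, -0.001]
contact_force: [-0.3, 0.8, -0.0]
width: 0.0855
gripper_force: 0.0
```

>>> {"api": "servo_tool", "payload": {
  "increments": [
    [0,0,0,0,0,0,0],
    [0,0,0,0,0,0,0.3],
    [0,0,0,0,0,0,0.5],
    [0,0,0,0,0,0,1],
    [0,0,0,0,0,0,1]
  ],
  "squeeze": 90
}}

```text
clock: 15.75
position: [0.5187, -0.181, 0.1355]
ee_rot: [0.001, 0.861, 0.509, 0.001]
contact_force: [1.8, -1.2, -4.0]
width: 0.0142
gripper_force: 87.7
```

>>> {"api": "servo_tool", "payload": {
  "increments": [
    [0,0,0,0,0,0,1],
    [0,0,0,0,0,0,1],
    [0,0,0,0,0,0,1],
    [0,0,0,0,0,0,1],
    [0,0,0,0,0,0,1]
  ]
}}

```text
clock: 16.25
position: [0.5187, -0.181, 0.1354]
ee_rot: [0.001, 0.861, 0.509, 0.001]
contact_force: [-0.5, 0.8, 5.0]
width: 0.0144
gripper_force: 89.1
```

>>> {"api": "servo_tool", "payload": {
  "increments": [
    [0,0,-0.2,0,0,0,1],
    [0,0,-0.5,0,0,0,1],
    [0,0,-0.8,0,0,0,1],
    [0,0,-1,0,0,0,1],
    [0,0,-1,0,0,0,1]
  ],
  "squeeze": 110
}}

```text
clock: 16.75
position: [0.518, -0.1807, 0.1699]
ee_rot: [-0.0, 0.861, 0.509, -0.0]
contact_force: [-0.6, 0.1, -5.9]
width: 0.0138
gripper_force: 107.6
```

>>> {"api": "servo_tool", "payload": {
  "increments": [
    [0,0,-1,0,0,0,1],
    [0,0,-1,0,0,0,1],
    [0,0,-1,0,0,0,1],
    [0,0,-1,0,0,0,1],
    [0,0,-0.8,0,0,0,1]
  ]
}}

```text
clock: 17.25
position: [0.5182, -0.1808, 0.2184]
ee_rot: [0.0, 0.861, 0.509, 0.0]
contact_force: [-0.3, 0.2, -6.8]
width: 0.0145
gripper_force: 107.6
```

>>> {"api": "servo_tool", "payload": {
  "increments": [
    [0,0,-0.7,0,0,0,1],
    [0,0,-0.5,0,0,0,1],
    [0,0,-0.3,0,0,0,1],
    [0,0,-0.2,0,0,0,1],
    [0,0,0,0,0,0,1]
  ]
}}

```text
clock: 17.75
position: [0.518, -0.1807, 0.2343]
ee_rot: [0.0, 0.861, 0.509, -0.0]
contact_force: [0.0, 0.1, -7.0]
width: 0.0139
gripper_force: 107.6
```

>>> {"api": "servo_tool", "payload": {
  "increments": [
    [0,0,0,0,0,0,1],
    [0,0,0,0,0,0,1],
    [0,0,0,0,0,0,1],
    [0,0,0,0,0,0,1],
    [0,0,0,0,0,0,1]
  ]
}}

```text
clock: 18.25
position: [0.518, -0.1807, 0.2342]
ee_rot: [-0.0, 0.861, 0.509, -0.0]
contact_force: [-0.1, 0.0, -7.8]
width: 0.0143
gripper_force: 107.6
```

Run:
```python
from h import *
a=snap("scene");b=snap("side")
cv2.imwrite("pics/c6.png",np.hstack([cv2.resize(k,(395,395),interpolation=cv2.INTER_CUBIC) for k in (a[110:230,160:280],b[90:210,260:380])])[:,:,::-1])
s,p,r=st();print(s["clock"],p,s["contact_force"],s["moment"],s["width"],r.as_matrix()[:,2].round(4))
```

```text
18.35 [ 0.51801313 -0.18066596  0.23427682] [ 0.10828392 -0.04029891 -7.34477186] [-0.08085832  0.00108064 -0.00826197] 0.013987141592332913 [-0.e+00 -1.e-04 -1.e+00]
```

View pics/c6.png

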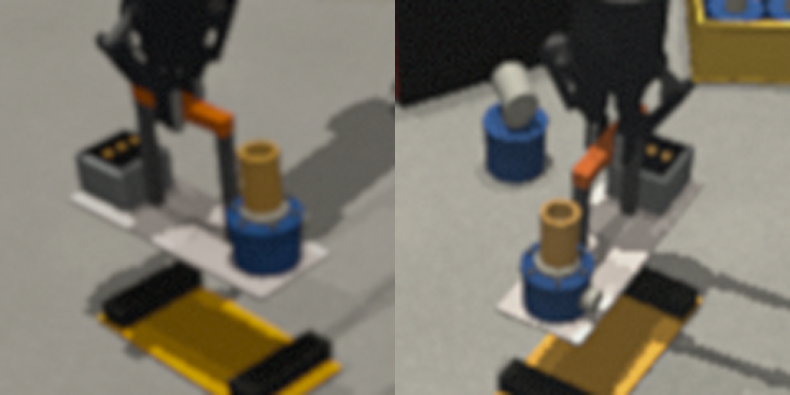

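The carrier hangs level and about 10 cm above the cradle in both crops, with the sleeve seated at (263,180) and (560,235). The arm is still.

```bash
python3 -c "
from h import *
print(manip.sign_off())"
```

```text
the job is handed in; nothing more can be done
None
```

The job is handed in: the sleeve was pushed home on the spigot and released in the cradle, and the carrier is now held by its handle, level and still, about 10 cm above the cradle with the sleeve still home.

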